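# Press the stuck coffee capsules home in their tube

### The job

The stack of red coffee capsules has stuck high in its clear upright tube. Take the wooden pusher from its holder, press the red stack firmly down with it until it sits fully on the bottom of the tube; then let go of the pusher, leaving it standing in the red tube. Leave the blue capsules as they are and do not push capsules with the fingers.

Things in the scene. Friction and masses are not known exactly. Their poses are not given: they have to be found in the camera images.
- pusher: Loose upright pusher, about 100 g. Origin: centre of its foot; z up its axis. Pale wooden rod 22 mm thick to 85 mm; steel disc 46 mm wide from 85 to 91 mm; round wooden handle 20 mm thick from 91 to 136 mm (top). Grasp the handle from above, fingertips just above the disc, which carries the push. Starts in a fixed dark wooden block 70 x 70 x 30 mm (hole 28 mm wide, 24 mm deep).
- red_caps: Stack of two red capsules, 37 mm wide, 50 mm tall, in the red-collared tube. Origin: centre of its flat top; z up. Slides only up and down, stays where left; about 8 N moves it (more if fast). Its top starts 5 to 20 mm below the mouth; seated it is 50 mm below and stops dead. Pressing on to 15 to 25 N there shows that it is home.
- blue_caps: The same kind of stack, blue, in a twin tube with a blue collar. To be left alone. Same origin and axes. Red tube, blue tube and pusher holder stand in a row from left to right in any order, 0.43 to 0.53 m ahead of the robot. A fixed two-tier rack with jars stands behind them, from 0.67 m ahead: keep the gripper clear of it.
- red_mouth (a point): Centre of the mouth of the red-collared clear tube, at the level of its rim; z up. The tube is fixed and upright, its rim 110 mm above the worktop, inner diameter 42 mm, outer 48 mm, collar up to 57 mm, on a black foot disc 90 mm in diameter.
Mind the look-alikes: they are no part of the job. Leave any green look-alike of the part that bears red_caps alone. Leave any purple look-alike of the pusher alone.

How it is judged:
By the outcome, as a careful person would: the job done as asked, in the order asked, and still so for the second after the job is handed in, with the robot touching nothing.
It also fails if it takes over 40 s, if anything falls off the work surface, if the arm or the gripper's body presses on something with over 40 N, if the wrist force passes 120 N, or if a joint passes its speed limit or range.

### The arm

A 6-joint arm with a two-finger parallel gripper is mounted at the origin on a cart in front of the work surface, level with it; the furniture and walls round the work are solid. World frame = base frame: x ahead of the robot, y to its left, z up, the work surface at z = 0. Lengths are in m, angles in rad, forces in N, time in s.
With the tool pointing down it reaches from about 0.35 to 0.8 m from the base axis. Payload 7.3 kg.
Tool frame: the origin (TCP) lies between the finger pads; the fingertips stand 14 mm ahead of it and the grasp point (between the pads) lies 5 mm behind it; z points along the fingers, y is the line along which they close (so a half turn about z gives the same grasp; the last joint's range is limited). The gripper opens to 85 mm and grips with 20 to 120 N. Pads are 22 mm wide; open, the fingers measure 114 mm over their backs; the gripper's body (76 mm by 85 mm) begins 54 mm behind the grasp point. The pads swing forward as they close: fully open they stand 13 mm farther back than shut.
Start: joints at [1.003, 0.342, 1.524, -0, 1.275, -0.146], TCP at [0.215, 0.479, 0.245] pointing down, gripper open.
Joint ranges: [-2.53, 2.53], [-0.77, 2.02], [0.04, 2.7], [-1, 4.14], [0.28, 2.66], [-3.11, 3.11]. Speed limits (rad/s): [2.57, 2.57, 3.14, 3.14, 3.14, 3.14].

### API

Orientations are given as a rotation vector (axis times angle).
In Python, from workcell import manip gives the robot as it stands. The module is installed in compiled form; this text tells all that it offers.
- The arm moves only by the shell command python3 -m jog 'ROWS' [FORCE]. ROWS is JSON, a list of rows, each an object with "grip": the gripper command: -1 is fully open, 1 is shut, values between are in proportion; "offset": the shift along the world's x, y, z in cm, a list of three; "delta_rot": the turn, a rotation vector about the world's x, y, z in degrees, a list of three. In form: [{"grip": grip, "offset": [dx, dy, dz], "delta_rot": [rx, ry, rz]}, ...]. A call has 1 to 20 rows; each row is the pose to reach, as a shift and turn from the pose commanded when the call began; what a row does not reach only later rows make up. A row lasts 1/10 s, in which the tool goes at most 50 mm and 8.59 degrees, less where a joint would pass 70% of its speed; a pose out of reach is approached as far as the arm can. A call with a gripper value outside its range is refused whole. The fingers move at their own pace and stop on an object; FORCE is the grip in N (left out, the last holds). Time passes only in rows, so rows that repeat a pose let the fingers close. It gives the time, the measured TCP pose, the force, the opening and the grip force at its end, in the units of the state.
- manip.state(): the state, without advancing time (a new reading comes with each control period).
- manip.camera(name): name is "scene" or "top" or "wrist"; returns a dict with "color" (480x640x3 uint8, red, green, blue), "intrinsics" (3x3 intrinsics, pixels), "k1" (the pictures are not rectified: a ray, as slopes to the right and down, at radius r is drawn at 1 + k1 r^2 times it, then the intrinsics apply), "cam_to_world" (4x4, takes a point from camera to world coordinates); the wrist camera has in their place "tool_from_camera" (4x4, takes a point from camera to tool coordinates, whose origin is the TCP and whose axes are the flange's). Camera axes: x right, y down, z forward; pixel columns grow to the right and rows downward; lengths in m; the calibration is good to about 2 mm. A picture is of the moment at which its call begins: read the wrist's pose just before it. There is no depth.
- manip.hand_in(): hands the job in; it is judged then, once.
The state is a dict: "clock": time; "qpos": joint angles; "joint_vel": joint speeds; "tau": joint torques, N m; "tool_pos": TCP position; "tool_rot": TCP orientation; "force": force on the tool from outside, world axes, zero at the start; "wrist_torque": the same for the moment, N m; "opening": finger opening in m; "gripper_force": force on a finger pad.
Only numpy, scipy, OpenCV 4.12 (cv2) and the standard library are available. Lean on these libraries where they do the work, as an engineer would, in place of code of your own. Each camera call takes 0.05 s, during which the arm holds its last target. There are 200 camera calls.

## Working session

There is one attempt and no reset: what is moved stays moved. The work goes in short steps, Python scripts to look and compute and a shell command to move; the robot and the scene stay as the last step left them, time stands still between calls to the robot, and variables do not carry over. Pictures are saved under pics/ and viewed, at most 10 in all, crops included, and the job is handed in when it is done.

```bash
mkdir -p pics; cat > h.py <<'E'
import numpy as np, cv2
from workcell import manip
from scipy.spatial.transform import Rotation as R
def shot(n):
    s=manip.state(); c=manip.camera(n)
    if 'cam_to_world' in c: T=np.array(c['cam_to_world'])
    else:
        W=np.eye(4); W[:3,:3]=R.from_rotvec(s['tool_rot']).as_matrix(); W[:3,3]=s['tool_pos']
        T=W@np.array(c['tool_from_camera'])
    return c['color'],np.array(c['intrinsics']),float(c['k1']),T
def ray(u,v,K,k1,T):
    d=cv2.undistortPoints(np.array([[[u,v]]],float),K,np.array([k1,0,0,0,0.]))[0,0]
    # k1 r^2 with r undistorted = OpenCV model
    return T[:3,3],T[:3,:3]@np.array([d[0],d[1],1])
def onplane(u,v,z,K,k1,T):
    o,d=ray(u,v,K,k1,T); return o+d*(z-o[2])/d[2]
def proj(p,K,k1,T):
    q=T[:3,:3].T@(np.array(p)-T[:3,3]); a=q[:2]/q[2]; a=a*(1+k1*(a@a)); return K[0,0]*a[0]+K[0,2],K[1,1]*a[1]+K[1,2]
def save(n,im): cv2.imwrite('pics/'+n+'.png',im[:,:,::-1])
E
python3 - <<'E'
from h import *
for n in('scene','top'):
    im,K,k,T=shot(n); save(n+'0',im); np.savez(n+'0.npz',im=im,K=K,k=k,T=T); print(n,K[0,0],k,T.round(2).tolist())
s=manip.state(); print(s['tool_rot'],s['clock'],s['force'],s['opening'])
E
```

```text
scene 591.1210445589544 0.023006607140699672 [[0.52, -0.58, 0.63, -0.1], [-0.85, -0.37, 0.37, -0.34], [0.02, -0.73, -0.69, 0.8], [0.0, 0.0, 0.0, 1.0]]
top 468.2113019854962 -0.10085131112474888 [[-0.01, -0.98, 0.21, 0.33], [-1.0, 0.01, -0.0, 0.04], [0.0, -0.21, -0.98, 0.92], [0.0, 0.0, 0.0, 1.0]]
[-6.57539508e-01 -3.07151148e+00  1.92911424e-03] 0.1 [-0.73056924 -0.40240563 -0.11486519] 0.08513880788030961
```

View pics/top0.png

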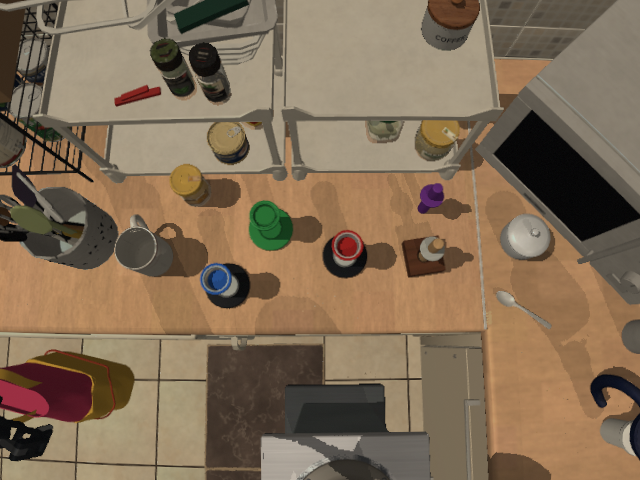

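View pics/scene0.png

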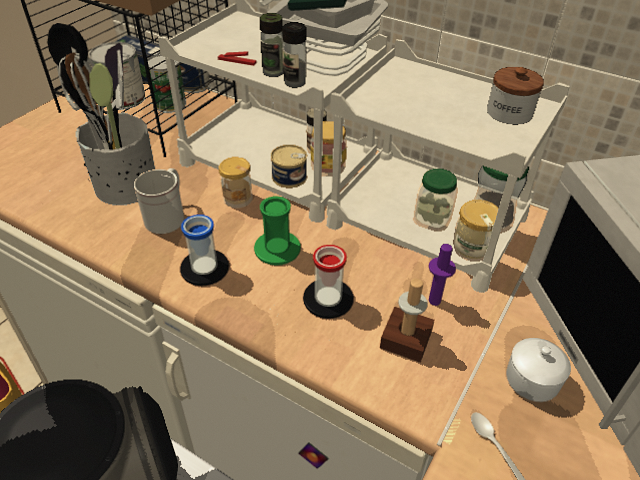

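Candidates in the top picture are: red-collared tube (347,248), green look-alike (268,222) and blue tube (218,280); pale wooden pusher in the dark block (432,248) and purple look-alike (431,197). The red tube and the pale pusher match the description by colour, and the pusher also by its block. I'll measure these and confirm in one crop.

```bash
python3 - <<'E'
from h import *
def load(n): d=np.load(n+'0.npz'); return d['im'],d['K'],float(d['k']),d['T']
crops=[]
for n,box in(('top',(310,220,480,300)),('scene',(290,230,460,370))):
    im,K,k,T=load(n); hsv=cv2.cvtColor(im,cv2.COLOR_RGB2HSV); x0,y0,x1,y1=box
    m=(((hsv[...,0]<6)|(hsv[...,0]>172))&(hsv[...,1]>150)&(hsv[...,2]>70)).astype(np.uint8)
    m[:y0]=0;m[y1:]=0;m[:,:x0]=0;m[:,x1-70:]=0
    pts=cv2.findNonZero(m); h=cv2.convexHull(pts); e=cv2.fitEllipse(h)
    print(n,'red',e, onplane(*e[0],0.108,K,k,T).round(4))
    c=cv2.resize(im[y0:y1,x0:x1],None,fx=4 if n=='top' else 3,fy=4 if n=='top' else 3,interpolation=cv2.INTER_CUBIC)
    crops.append(c)
w=max(c.shape[1] for c in crops)
full=np.vstack([cv2.copyMakeBorder(c,0,0,0,w-c.shape[1],0) for c in crops]); f=min(1,600/full.shape[0]); print(full.shape,f)
save('crop1',cv2.resize(full,None,fx=f,fy=f))
E
```

```text
top red ((347.0552062988281, 244.87425231933594), (29.482765197753906, 31.99488067626953), 103.57572174072266) [ 0.4948 -0.0033  0.108 ]
scene red ((329.3655700683594, 257.8029479980469), (27.404708862304688, 33.244903564453125), 93.59668731689453) [ 0.4919 -0.0044  0.108 ]
(740, 680, 3) 0.8108108108108109
```

View pics/crop1.png

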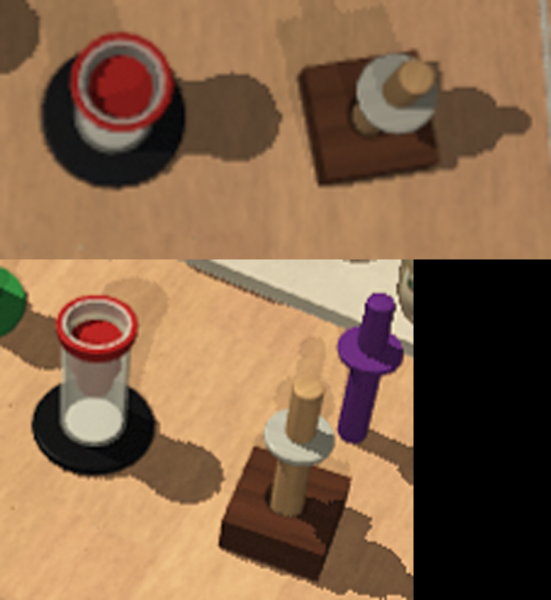

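The crop confirms the red-collared tube (crop 122,82), with red capsules visible inside, and the pale pusher with its steel disc (398,93) in the dark block. The purple one stands farther back.

```bash
python3 - <<'E'
from h import *
for n,pd,ph in(('top',(432.7,248.7),(438.3,243.4)),('scene',(413.4,303),(416.2,280.4))):
    d=np.load(n+'0.npz');a=(d['K'],float(d['k']),d['T'])
    print(n,onplane(*pd,.097,*a).round(4),onplane(*ph,.142,*a).round(4))
s=manip.state();print(R.from_rotvec(s['tool_rot']).as_matrix().round(3),s['tool_pos'])
E
```

```text
top [ 0.4886 -0.1591  0.097 ] [ 0.489  -0.1584  0.142 ]
scene [ 0.4872 -0.1605  0.097 ] [ 0.4925 -0.1566  0.142 ]
[[-0.912  0.409 -0.001]
 [ 0.409  0.912 -0.001]
 [ 0.    -0.001 -1.   ]] [0.21472816 0.47872575 0.24471568]
```

```bash
python3 -m jog '[{"grip":-1,"offset":[5,-10,3.5],"delta_rot":[0,0,6]},{"grip":-1,"offset":[15,-28,3.5],"delta_rot":[0,0,12]},{"grip":-1,"offset":[15,-28,3.5],"delta_rot":[0,0,18]},{"grip":-1,"offset":[15,-28,3.5],"delta_rot":[0,0,24]},{"grip":-1,"offset":[15,-28,3.5],"delta_rot":[0,0,24]},{"grip":-1,"offset":[15,-28,3.5],"delta_rot":[0,0,24]},{"grip":-1,"offset":[15,-28,3.5],"delta_rot":[0,0,24]},{"grip":-1,"offset":[27.4,-63.8,3.5],"delta_rot":[0,0,24]},{"grip":-1,"offset":[27.4,-63.8,3.5],"delta_rot":[0,0,24]},{"grip":-1,"offset":[27.4,-63.8,3.5],"delta_rot":[0,0,24]},{"grip":-1,"offset":[27.4,-63.8,3.5],"delta_rot":[0,0,24]},{"grip":-1,"offset":[27.4,-63.8,3.5],"delta_rot":[0,0,24]},{"grip":-1,"offset":[27.4,-63.8,3.5],"delta_rot":[0,0,24]},{"grip":-1,"offset":[27.4,-63.8,3.5],"delta_rot":[0,0,24]},{"grip":-1,"offset":[27.4,-63.8,3.5],"delta_rot":[0,0,24]},{"grip":-1,"offset":[27.4,-63.8,3.5],"delta_rot":[0,0,24]},{"grip":-1,"offset":[27.4,-63.8,3.5],"delta_rot":[0,0,24]},{"grip":-1,"offset":[27.4,-63.8,3.5],"delta_rot":[0,0,24]}]' 40
python3 - <<'E'
from h import *
im,K,k,T=shot('wrist'); save('w1',im); np.savez('w10.npz',im=im,K=K,k=k,T=T)
s=manip.state();print(T.round(3),s['qpos'],[proj(p,K,k,T) for p in((.489,-.159,.097),(.489,-.159,.142),(.4935,-.004,.11))])
E
```

```text
clock: 1.9
tool_pos: [0.4885, -0.1579, 0.2802]
tool_rot: [-0.003, -3.141, -0.001]
force: [0.7, 1.1, 0.7]
opening: 0.0856
gripper_force: 0.0
[[ 0.002  0.965  0.26   0.421]
 [ 1.    -0.003  0.002 -0.156]
 [ 0.003  0.26  -0.965  0.409]
 [ 0.     0.     0.     1.   ]] [-4.61800827e-01  2.95070563e-01  1.49322994e+00  2.92779472e-04
  1.35368614e+00 -2.03113680e+00] [(np.float64(312.7309851242515), np.float64(222.66481019801904)), (np.float64(312.1569211813012), np.float64(236.1062009693986)), (np.float64(503.5475023363548), np.float64(231.20320774772424))]
```

View pics/w1.png

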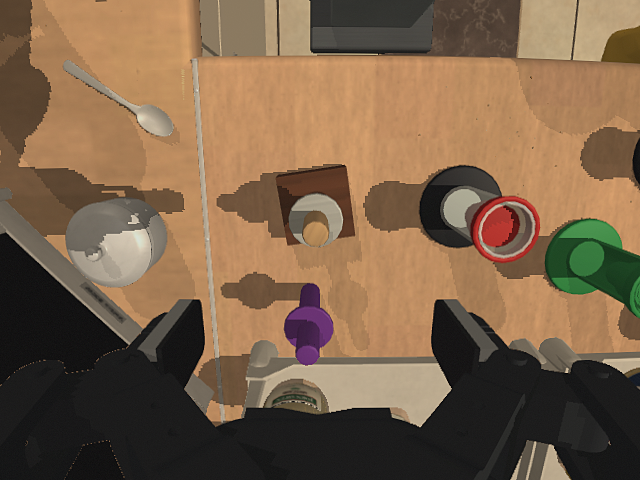

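The wrist view shows the pusher disc at (315,220), handle top at (315,233) and red mouth at (505,229), all close to the predictions. I'll refine all three from this view.

```bash
python3 - <<'E'
from h import *
d=np.load('w10.npz');im=d['im'];a=(d['K'],float(d['k']),d['T']);hsv=cv2.cvtColor(im,cv2.COLOR_RGB2HSV)
m=(((hsv[...,0]<6)|(hsv[...,0]>172))&(hsv[...,1]>150)&(hsv[...,2]>70)).astype(np.uint8);m[:190]=0;m[268:]=0;m[:,:465]=0;m[:,545:]=0
e=cv2.fitEllipse(cv2.convexHull(cv2.findNonZero(m)));print(e,onplane(*e[0],.108,*a))
m=((hsv[...,1]<70)&(hsv[...,2]>110)).astype(np.uint8);m[:185]=0;m[255:]=0;m[:,:275]=0;m[:,355:]=0
e=cv2.fitEllipse(cv2.convexHull(cv2.findNonZero(m)));print(e,onplane(*e[0],.096,*a),onplane(315.5,233,.142,*a))
E
```

```text
((504.9398193359375, 228.3578643798828), (65.62311553955078, 70.34426879882812), 57.67000198364258) [ 0.49159887 -0.00210764  0.108     ]
((315.5974426269531, 219.98643493652344), (53.07345199584961, 53.83753204345703), 76.68412017822266) [ 0.48695209 -0.15661804  0.096     ] [ 0.48671709 -0.15659755  0.142     ]
```

```bash
python3 -m jog '[{"grip":-1,"offset":[-0.1,0.1,-4],"delta_rot":[0,0,0]},{"grip":-1,"offset":[-0.1,0.1,-8],"delta_rot":[0,0,0]},{"grip":-1,"offset":[-0.1,0.1,-11],"delta_rot":[0,0,0]},{"grip":-1,"offset":[-0.1,0.1,-13.5],"delta_rot":[0,0,0]},{"grip":-1,"offset":[-0.1,0.1,-15],"delta_rot":[0,0,0]},{"grip":-1,"offset":[-0.1,0.1,-16],"delta_rot":[0,0,0]},{"grip":-1,"offset":[-0.1,0.1,-16.4],"delta_rot":[0,0,0]},{"grip":-1,"offset":[-0.1,0.1,-16.4],"delta_rot":[0,0,0]}]'
python3 -m jog '[{"grip":0.2,"offset":[0,0,0],"delta_rot":[0,0,0]},{"grip":0.5,"offset":[0,0,0],"delta_rot":[0,0,0]},{"grip":0.5,"offset":[0,0,0],"delta_rot":[0,0,0]},{"grip":1,"offset":[0,0,0],"delta_rot":[0,0,0]},{"grip":1,"offset":[0,0,0],"delta_rot":[0,0,0]},{"grip":1,"offset":[0,0,0],"delta_rot":[0,0,0]},{"grip":1,"offset":[0,0,0],"delta_rot":[0,0,0]},{"grip":1,"offset":[0,0,0],"delta_rot":[0,0,0]},{"grip":1,"offset":[0,0,0],"delta_rot":[0,0,0]},{"grip":1,"offset":[0,0,0],"delta_rot":[0,0,0]}]' 60
```

```text
clock: 2.75
tool_pos: [0.488, -0.1576, 0.1165]
tool_rot: [0.003, 3.141, 0.0]
force: [-0.6, 0.0, 0.4]
opening: 0.085
gripper_force: 0.0
clock: 3.75
tool_pos: [0.4882, -0.1582, 0.1167]
tool_rot: [0.005, 3.141, -0.001]
force: [-0.6, -1.6, 5.5]
opening: 0.0184
gripper_force: 58.4
```

```bash
python3 -m jog '[{"grip":1,"offset":[0,0,1],"delta_rot":[0,0,0]},{"grip":1,"offset":[0,0,3],"delta_rot":[0,0,0]},{"grip":1,"offset":[0,0,6],"delta_rot":[0,0,0]},{"grip":1,"offset":[0,0,9.5],"delta_rot":[0,0,0]},{"grip":1,"offset":[0,0,13],"delta_rot":[0,0,0]},{"grip":1,"offset":[0.2,3,14],"delta_rot":[0,0,0]},{"grip":1,"offset":[0.4,7,14],"delta_rot":[0,0,0]},{"grip":1,"offset":[0.4,11,14],"delta_rot":[0,0,0]},{"grip":1,"offset":[0.5,14,14],"delta_rot":[0,0,0]},{"grip":1,"offset":[0.5,15.5,14],"delta_rot":[0,0,0]},{"grip":1,"offset":[0.5,15.5,14],"delta_rot":[0,0,0]},{"grip":1,"offset":[0.5,15.5,14],"delta_rot":[0,0,0]},{"grip":1,"offset":[0.5,15.5,14],"delta_rot":[0,0,0]}]'
python3 - <<'E'
from h import *
out=[]
for n in('wrist','scene','top'):
    im,K,k,T=shot(n); np.savez(n+'2.npz',im=im,K=K,k=k,T=T); s=manip.state(); x,y,_=s['tool_pos']
    u,v=map(int,proj((x,y,.16),K,k,T)); r=75 if n!='wrist' else 130; c=im[max(0,v-r):v+r,max(0,u-r):u+r]; print(n,u,v,c.shape)
    out.append(cv2.resize(c,(265,265) if n=='x' else (265,int(265*c.shape[0]/c.shape[1]))))
H=max(o.shape[0] for o in out); save('lift',np.hstack([cv2.copyMakeBorder(o,0,H-o.shape[0],0,0,0) for o in out]))
E
```

```text
clock: 5.05
tool_pos: [0.4929, -0.0037, 0.2563]
tool_rot: [-0.006, -3.141, 0.0]
force: [-0.3, 0.1, -1.3]
opening: 0.0188
gripper_force: 58.7
wrist 313 252 (260, 260, 3)
scene 330 234 (150, 150, 3)
top 348 239 (150, 150, 3)
```

View pics/lift.png

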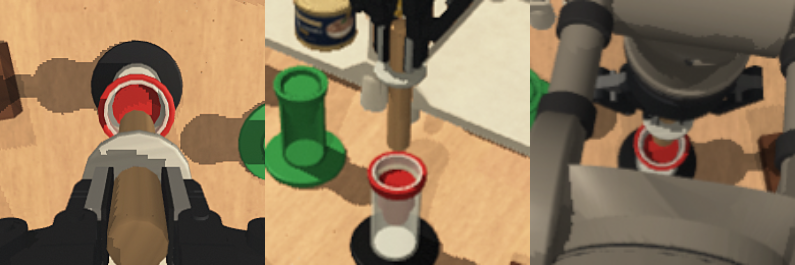

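The pusher hangs straight, held just above the disc. Its foot is over the red mouth in the wrist view (rod at 137, ring at 137) and in the scene view (399 against 398). Next is the descent into the tube.

```bash
python3 -m jog '[{"grip":1,"offset":[0,0,-1],"delta_rot":[0,0,0]},{"grip":1,"offset":[0,0,-2],"delta_rot":[0,0,0]},{"grip":1,"offset":[0,0,-3],"delta_rot":[0,0,0]},{"grip":1,"offset":[0,0,-3.5],"delta_rot":[0,0,0]},{"grip":1,"offset":[0,0,-4],"delta_rot":[0,0,0]},{"grip":1,"offset":[0,0,-4.3],"delta_rot":[0,0,0]},{"grip":1,"offset":[0,0,-4.6],"delta_rot":[0,0,0]},{"grip":1,"offset":[0,0,-4.9],"delta_rot":[0,0,0]},{"grip":1,"offset":[0,0,-5.2],"delta_rot":[0,0,0]},{"grip":1,"offset":[0,0,-5.5],"delta_rot":[0,0,0]},{"grip":1,"offset":[0,0,-5.8],"delta_rot":[0,0,0]},{"grip":1,"offset":[0,0,-6.1],"delta_rot":[0,0,0]}]'
```

```text
clock: 6.4
tool_pos: [0.4934, -0.003, 0.1964]
tool_rot: [0.004, 3.139, -0.0]
force: [-1.4, 0.3, 6.9]
opening: 0.0186
gripper_force: 59.4
```

```bash
python3 -m jog '[{"grip":1,"offset":[0,0,-0.3],"delta_rot":[0,0,0]},{"grip":1,"offset":[0,0,-0.6],"delta_rot":[0,0,0]},{"grip":1,"offset":[0,0,-0.9],"delta_rot":[0,0,0]},{"grip":1,"offset":[0,0,-1.2],"delta_rot":[0,0,0]},{"grip":1,"offset":[0,0,-1.5],"delta_rot":[0,0,0]},{"grip":1,"offset":[0,0,-1.8],"delta_rot":[0,0,0]},{"grip":1,"offset":[0,0,-2.0],"delta_rot":[0,0,0]},{"grip":1,"offset":[0,0,-2.1],"delta_rot":[0,0,0]},{"grip":1,"offset":[0,0,-2.2],"delta_rot":[0,0,0]}]'
```

```text
clock: 7.3
tool_pos: [0.4934, -0.003, 0.1743]
tool_rot: [0.004, 3.14, -0.0]
force: [-2.3, 0.2, 7.3]
opening: 0.019
gripper_force: 59.4
```

```bash
python3 -m jog '[{"grip":1,"offset":[0,0,-0.1],"delta_rot":[0,0,0]},{"grip":1,"offset":[0,0,-0.2],"delta_rot":[0,0,0]},{"grip":1,"offset":[0,0,-0.3],"delta_rot":[0,0,0]}]'; python3 -m jog '[{"grip":1,"offset":[0,0,-0.1],"delta_rot":[0,0,0]},{"grip":1,"offset":[0,0,-0.1],"delta_rot":[0,0,0]}]';
```

```text
clock: 7.6
tool_pos: [0.4934, -0.003, 0.1714]
tool_rot: [0.005, 3.14, -0.0]
force: [-0.8, 0.1, 7.2]
opening: 0.0182
gripper_force: 59.4
clock: 7.8
tool_pos: [0.4935, -0.003, 0.1706]
tool_rot: [0.004, 3.139, -0.0]
force: [-2.0, -0.2, 7.8]
opening: 0.0191
gripper_force: 59.7
```

```bash
python3 -m jog '[{"grip":1,"offset":[0,0,-0.1],"delta_rot":[0,0,0]},{"grip":1,"offset":[0,0,-0.1],"delta_rot":[0,0,0]}]'; python3 -m jog '[{"grip":1,"offset":[0,0,-0.05],"delta_rot":[0,0,0]},{"grip":1,"offset":[0,0,-0.05],"delta_rot":[0,0,0]}]';
```

```text
clock: 8.0
tool_pos: [0.4938, -0.003, 0.1705]
tool_rot: [0.004, 3.138, -0.001]
force: [-3.2, 1.0, 15.4]
opening: 0.0185
gripper_force: 60.5
clock: 8.2
tool_pos: [0.4939, -0.0031, 0.1705]
tool_rot: [0.004, 3.137, -0.001]
force: [-4.1, 0.7, 19.2]
opening: 0.0188
gripper_force: 60.7
```

The stack stopped dead at the expected depth (foot at z≈0.060), and the force rose to 19 N, so it is home. I'll relieve the force, release gently and withdraw.

```bash
python3 -m jog '[{"grip":1,"offset":[0,0,0],"delta_rot":[0,0,0]},{"grip":1,"offset":[0,0,0.08],"delta_rot":[0,0,0]},{"grip":1,"offset":[0,0,0.14],"delta_rot":[0,0,0]},{"grip":1,"offset":[0,0,0.14],"delta_rot":[0,0,0]}]'; python3 -m jog '[{"grip":0.5,"offset":[0,0,0],"delta_rot":[0,0,0]},{"grip":0.4,"offset":[0,0,0],"delta_rot":[0,0,0]},{"grip":0.2,"offset":[0,0,0],"delta_rot":[0,0,0]},{"grip":0,"offset":[0,0,0],"delta_rot":[0,0,0]},{"grip":-0.3,"offset":[0,0,0],"delta_rot":[0,0,0]},{"grip":-0.5,"offset":[0,0,0],"delta_rot":[0,0,0]},{"grip":-0.5,"offset":[0,0,0],"delta_rot":[0,0,0]}]'
```

```text
clock: 8.6
tool_pos: [0.4935, -0.0031, 0.1706]
tool_rot: [0.004, 3.139, -0.001]
force: [-2.0, 1.0, 9.2]
opening: 0.0183
gripper_force: 59.7
clock: 9.3
tool_pos: [0.4929, -0.003, 0.1692]
tool_rot: [-0.005, -3.142, -0.0]
force: [-0.1, -0.1, 0.1]
opening: 0.0641
gripper_force: 0.0
```

```bash
python3 -m jog '[{"grip":-0.5,"offset":[0,0,1],"delta_rot":[0,0,0]},{"grip":-0.5,"offset":[0,0,3],"delta_rot":[0,0,0]},{"grip":-0.5,"offset":[0,0,6],"delta_rot":[0,0,0]},{"grip":-0.5,"offset":[0,0,9],"delta_rot":[0,0,0]},{"grip":-0.5,"offset":[-1,0,12],"delta_rot":[0,0,0]},{"grip":-0.5,"offset":[-4,0,14],"delta_rot":[0,0,0]},{"grip":-0.5,"offset":[-8,0,14],"delta_rot":[0,0,0]},{"grip":-0.5,"offset":[-8,0,14],"delta_rot":[0,0,0]},{"grip":-0.5,"offset":[-8,0,14],"delta_rot":[0,0,0]}]'
python3 - <<'E'
from h import *
im,K,k,T=shot('scene')
for p in((.4929,-.003,.15),(.4929,-.003,.196)): print(proj(p,K,k,T))
w,*_=shot('wrist')
save('end',np.hstack([cv2.resize(im[140:340,150:350],(400,400)),cv2.resize(w,(400,300))if 0 else cv2.resize(w[:,120:600],(400,400))]))
E
```

```text
clock: 10.2
tool_pos: [0.4128, -0.003, 0.3103]
tool_rot: [0.005, 3.139, -0.001]
force: [0.6, -0.6, 0.6]
opening: 0.0638
gripper_force: 0.0
(np.float64(329.6222440470964), np.float64(238.74633834319945))
(np.float64(330.40611414060726), np.float64(217.30221171485496))
```

View pics/end.png

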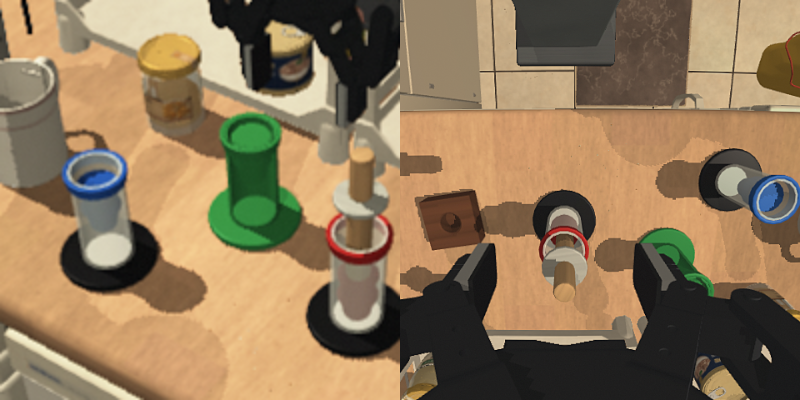

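The pusher stands upright in the red tube, with its disc at (360,195) in the scene half. The stack is on the bottom, and the blue and green tubes are untouched.

```bash
python3 -c "
from workcell import manip
print(manip.hand_in())"
```

```text
the job is handed in; nothing more can be done
None
```

The red stack is pressed fully down (stopped dead at the seated depth, 19 N), the pusher is left standing in the red tube, the gripper is clear, and the job is handed in at about 10 s.

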